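# Seat the module in the control box and hold it for screwing down

## Robot

A 6-joint arm with a two-finger parallel gripper is mounted at the origin on a cart in front of the work surface, level with it; the furniture and walls round the work are solid. World frame = base frame: x ahead of the robot, y to its left, z up, the work surface at z = 0. Lengths are in m, angles in rad, forces in N, time in s.
With the tool pointing down it reaches from about 0.35 to 1 m from the base axis. Payload 7.1 kg.
Tool frame: the origin (TCP) lies midway between the tips of the shut fingers; the grasp point (between the pads) lies 19 mm behind it; z points along the fingers, y is the line along which they close (so a half turn about z gives the same grasp; the last joint's range is limited). The gripper opens to 85 mm and grips with 20 to 120 N. Pads are 22 mm wide; open, the fingers measure 114 mm over their backs; the gripper's body (76 mm by 85 mm) begins 54 mm behind the grasp point. The pads swing forward as they close: fully open they stand 13 mm farther back than shut.
Start: joints at [-1.305, 0.423, 1.63, -0, 1.089, -0.019], TCP at [0.176, -0.6, 0.231] pointing down, gripper open.
Joint ranges: [-3, 3], [-0.9, 2.11], [0.09, 2.58], [-1.31, 4.45], [0.11, 2.69], [-2.54, 2.54]. Speed limits (rad/s): [2.39, 2.39, 3.01, 3.14, 3.14, 3.14].

## Interface

Orientations are given as a unit quaternion [x, y, z, w].
In Python, from rig import arm gives the robot as it stands.
- The arm moves only by the tool send_rows, never from a script. Its argument "steps" is a list of rows, each a list of 6 numbers: the shift along the tool's x, y, z in mm, then the turn, a rotation vector about the tool's x, y, z in rad. In form: [[x, y, z, ax, ay, az], ...]. A call has 1 to 10 rows; each row shifts and turns the commanded pose from where the row before left it, along the tool's axes as they then stand; what a row does not reach is not made up. A row lasts 1/12 s, in which the tool goes at most 41.7 mm and 7.16 degrees, less where a joint would pass 70% of its speed; a pose out of reach is approached as far as the arm can. A call with a gripper value outside its range is refused whole. "grip" is the closure, from -1 (fully open) to 1 (shut), set as the call begins (left out, the last holds). The fingers move at their own pace and stop on an object; "grip_force" is the grip in N (left out, the last holds). Time passes only in rows, so rows that do not move let the fingers close. It gives the time, the measured TCP pose, the force, the opening and the grip force at its end, in the units of the state.
- arm.sense(): the state, without advancing time (a new reading comes with each control period).
- arm.camera(name): name is "scene" or "top" or "wrist"; returns a dict with "pixels" (384x512x3 uint8, blue, green, red), "camera_matrix" (3x3 intrinsics, pixels), "eye" and "rotation" of the camera in the world; the wrist camera has in their place "T_tool_cam" (4x4, takes a point from camera to tool coordinates, whose origin is the TCP and whose axes are the flange's). Camera axes: x right, y down, z forward; pixel columns grow to the right and rows downward; lengths in m; the calibration is good to about 2 mm. A picture is of the moment at which its call begins: read the wrist's pose just before it. There is no depth.
- arm.finish_job(): hands the job in; it is judged then, once.
Trained networks look in the newest picture that a camera, given by its name, has taken for a name from the list of things; names that differ only in an ending like _2 or _b are one class to them, and where a whole thing is asked for, a point or a joint stands for the part that bears it (a point fixed in the world has none). Each returns a list of dicts, best first, with "p" (0 to 1); they miss things now and then, are a little off and sometimes report something else, mostly with a low value. They report only what shows in the picture. A call takes as long as a camera call.
- arm.outline_of(camera, query): "mask" (384x512 bool, what is visible of it).
- arm.place_of(camera, query): "point" ([x, y, z] in m, in the coordinates of the camera as it stood for that picture, good to about 4 mm: a listed point, or the origin of a listed thing).
The state is a dict: "time": time; "qpos": joint angles; "dq": joint speeds; "tau": joint torques, N m; "eef_pos": TCP position; "tcp_rot": TCP orientation; "force": force on the tool from outside, world axes, zero at the start; "wrist_torque": the same for the moment, N m; "finger_gap": finger opening in m; "finger_force": force on a finger pad.
Only numpy, scipy, OpenCV 4.12 (cv2) and the standard library are available. Lean on these libraries where they do the work, as an engineer would, in place of code of your own. Each camera call takes 0.05 s, during which the arm holds its last target. There are 200 camera calls.

## Task

Open the grey control box by the handle on its door, swinging the door up and over until it stands open past upright. Then fetch the small black module with the aluminium lid, lay it lid up on the box's mounting plate and push it fully home into the corner of the two aluminium locating bars, a long side against the back bar and a short end against the side bar. Finish while still holding it there, pressed firmly but not hard against both bars at once so it can be screwed down; leave the other things where they are.

Things in the scene. Friction and masses are not known exactly. Their poses are not given: they have to be found in the camera images.
- control_box: light grey control box lying on its back on the work table, fixed there; 170 (x) x 240 (y) mm, walls 70 mm high, 4 mm thick, open on top under its door. Origin: centre of its underside; x to the hinge side, away from the robot, y along the hinge, z up. Top of the steel mounting plate inside: z 12 mm. Three cable glands stick out 22 mm from the right (-y) wall.
- terminals (a point): middle of the top of the row of terminal blocks fixed inside the box along its left side, 46 mm above the box's underside; the row is 84 mm long (box x) and 40 mm wide (box y)
- door_hinge (a point): middle of the door's hinge line, 70 mm above the box's underside at its far (+x) edge; the hinge runs along the box's y
- box_door (a joint): hinge of the box's door, rad: 0 lies closed on the box, grows as the handle edge is lifted up and over to the far side, 1.57 upright, 1.9 the stop. The hinge is stiff and the door stays at whatever angle it is left; it takes about 5 N at the handle. It may start a little ajar.
- door_handle (a point): the door's pull handle, moving with the door: a round steel bar, 10 mm thick, 74 mm of it straight and parallel to the hinge. The point is the middle of that straight part, on its axis; z is the door's outward normal. It lies 156 mm from the hinge line (14 mm from the door's edge), its axis 34 mm off the door's outer face, and 44 mm off the hinge line along z.
- module: small black instrument module with a flat aluminium lid, 58 (x) x 84 (y) x 32 mm (lid screws up to 34), about 0.18 kg, lying lid up on the side table to the left of the work table (3 mm lower). Origin: centre of its underside, z up to the lid. It looks the same turned half round. Friction on the plate and bars is about 0.6.
- back_bar: aluminium locating bar screwed to the mounting plate, 10 mm high and 10 mm wide (x), 90 mm long (y). Origin: centre of its underside; axes as the box's. The module's long side goes against its face towards the robot (5 mm to -x of the origin).
- side_bar: aluminium locating bar screwed to the mounting plate, 10 mm high and 10 mm wide (y), 60 mm long (x). Origin: centre of its underside; axes as the box's. The module's short end goes against its left face (5 mm to +y of the origin).
- corner (a point): the corner where the contact faces of the two bars would meet, on the top of the mounting plate; axes as the box's. The seated module reaches from here 58 mm to -x and 84 mm to +y, so its centre lies at -29, +42 mm.
- black_adapter: black mains adapter, 45 x 62 x 30 mm, lying loose on the side table behind the module; leave alone
- screw_jar: clear jar of fixings with a red lid, 58 mm across, 76 mm high, standing loose on the side table in front of the module; leave alone
- spanner: small steel combination spanner, 131 x 17 x 6 mm, lying loose on the side table behind the module; leave alone

How it is judged:
By the outcome, as a careful person would: the job done as asked, in the order asked, and still so for the second after the job is handed in, while the arm keeps its last pose, push and grip.
It also fails if it takes over 72 s, if anything falls off the work surface, if the arm or the gripper's body presses on something with over 40 N, if the wrist force passes 120 N, or if a joint passes its speed limit or range.

## Working session

There is one attempt and no reset: what is moved stays moved. The work goes in short steps, Python scripts to look and compute and a tool call to move; the robot and the scene stay as the last step left them, time stands still between calls to the robot, and variables do not carry over. Pictures are saved under pics/ and viewed, at most 10 in all, crops included, and the job is handed in when it is done.

Besides the shell and the picture viewer there is one more tool, called after "Request:" by a JSON object that holds its "method" and its "body". send_rows: Moves the arm, as the interface text tells. Its arguments: {"type":"object","properties":{"steps":{"type":"array"},"grip":{"type":"number"},"grip_force":{"type":"number"}},"required":["steps"]}

```bash
mkdir -p pics; cat > h.py <<'E'
import numpy as np, cv2
from rig import arm
from scipy.spatial.transform import Rotation as R
def world(cam,pic,p,s=None):
    p=np.array(p)
    if cam=='wrist':
        s=s or arm.sense(); T=pic['T_tool_cam']; q=T[:3,:3]@p+T[:3,3]
        return R.from_quat(s['tcp_rot']).apply(q)+s['eef_pos']
    return np.array(pic['rotation'])@p+pic['eye']
def look(cam,names,save=None):
    s=arm.sense(); c=arm.camera(cam); out={}
    if save: cv2.imwrite('pics/'+save,c['pixels'])
    for n in names:
        for d in arm.place_of(cam,n)[:2]:
            w=world(cam,c,d['point'],s); print(cam,n,round(d['p'],2),np.round(w,4)); out.setdefault(n,w)
    return c,out
def tooldelta(s,pos):  # mm in tool axes
    return np.round(R.from_quat(s['tcp_rot']).inv().apply(np.array(pos)-s['eef_pos'])*1000,1)
E
ls; python3 - <<'E'
from h import *
np.set_printoptions(suppress=True,precision=4)
s=arm.sense(); print(s)
N=['control_box','terminals','door_hinge','door_handle','box_door','module','back_bar','side_bar','corner','black_adapter','screw_jar','spanner']
for c in ['scene','top','wrist']:
    p,o=look(c,N,c+'0.png')
    print(p.get('eye'),p.get('T_tool_cam'))
E
```

```text
h.py
pics
{'time': 0.0, 'qpos': array([-1.305 ,  0.4238,  1.6307, -0.    ,  1.0886, -0.019 ]), 'dq': array([ 0.0002,  0.0012, -0.0007,  0.    , -0.0002,  0.0012]), 'tau': array([  0.002 , -55.7376, -28.1739,   0.0001,   0.0074,  -0.    ]), 'eef_pos': array([ 0.1755, -0.5993,  0.2305]), 'tcp_rot': array([ 0.9899,  0.1419, -0.0001, -0.0008]), 'force': array([-0.447 , -0.2919, -0.6287]), 'wrist_torque': array([ 0.0048, -0.0745, -0.0149]), 'finger_force': 0.0, 'finger_gap': 0.08543256533125013}Traceback (most recent call last):
  File "<stdin>", line 6, in <module>
  File "h.py", line 15, in look
    w=world(cam,c,d['point'],s); print(cam,n,round(d['p'],2),np.round(w,4)); out.setdefault(n,w)
  File "h.py", line 9, in world
    return np.array(pic['rotation'])@p+pic['eye']
           ~~~~~~~~~~~~~~~~~~~~~~~~~^~
ValueError: matmul: Input operand 1 has a mismatch in its core dimension 0, with gufunc signature (n?,k),(k,m?)->(n?,m?) (size 3 is different from 4)
```

```bash
sed -i "s/return np.array(pic\['rotation'\])@p+pic\['eye'\]/return R.from_quat(pic['rotation']).apply(p)+pic['eye']/" h.py; python3 - <<'E'
from h import *
np.set_printoptions(suppress=True,precision=4)
N=['control_box','terminals','door_hinge','door_handle','box_door','module','back_bar','side_bar','corner','black_adapter','screw_jar','spanner']
for c in ['scene','top','wrist']:
    p,o=look(c,N,c+'0.png')
    print(p.get('eye'),p.get('rotation'),p.get('T_tool_cam'))
a=cv2.imread('pics/scene0.png');b=cv2.imread('pics/top0.png')
cv2.imwrite('pics/both.png',cv2.resize(np.vstack([a,b]),(450,600)) if 0 else cv2.resize(np.hstack([a,b]),(800,300)))
E
```

```text
scene control_box 0.78 [ 0.4512 -0.3355  0.0039]
scene terminals 0.68 [ 0.4893 -0.2687  0.0473]
scene door_hinge 0.58 [ 0.5263 -0.3805  0.0709]
scene door_handle 0.76 [ 0.397  -0.3029  0.1371]
scene door_handle 0.39 [ 0.5567  0.0231 -0.0001]Traceback (most recent call last):
  File "<stdin>", line 5, in <module>
  File "h.py", line 14, in look
    for d in arm.place_of(cam,n)[:2]:
             ~~~~~~~~~~~~^^^^^^^
ValueError: it knows: back_bar, black_adapter, control_box, corner, door_handle, door_hinge, module, screw_jar, side_bar, spanner, terminals
```

```bash
python3 - <<'E'
from h import *
np.set_printoptions(suppress=True,precision=4)
N=['control_box','terminals','door_hinge','door_handle','module','back_bar','side_bar','corner','black_adapter','screw_jar','spanner']
for c in ['scene','top','wrist']:
    p,o=look(c,N,c+'0.png')
    print(p.get('eye'),p.get('T_tool_cam'))
    if 'eye' in p: print(R.from_quat(p['rotation']).as_matrix()[:,2])
a=cv2.imread('pics/scene0.png');b=cv2.imread('pics/top0.png')
cv2.imwrite('pics/both.png',cv2.resize(np.hstack([a,b]),(800,300)))
E
```

```text
scene control_box 0.94 [ 0.4547 -0.3361  0.0039]
scene control_box 0.39 [ 0.4274  0.0776 -0.0035]
scene terminals 0.88 [ 0.4888 -0.2678  0.0487]
scene terminals 0.65 [ 0.4532 -0.3365  0.0048]
scene door_hinge 0.96 [ 0.5228 -0.3821  0.069 ]
scene door_hinge 0.35 [ 0.6939 -0.0609  0.0004]
scene door_handle 0.9 [ 0.3997 -0.3028  0.1414]
scene module 0.9 [ 0.5553  0.0208 -0.0012]
scene corner 0.88 [ 0.4427 -0.421   0.0175]
scene black_adapter 0.9 [ 0.712   0.0612 -0.0005]
scene screw_jar 0.68 [ 0.431   0.0786 -0.0032]
scene spanner 0.48 [ 0.6957 -0.0616 -0.0021]
[0.0564 0.4765 0.8712] None
[ 0.4274 -0.5961 -0.6798]
top control_box 0.57 [ 0.4502 -0.3344  0.005 ]
top door_hinge 0.74 [ 0.5222 -0.3807  0.0738]
top door_hinge 0.45 [0.7053 0.0646 0.0027]
top door_handle 0.84 [ 0.4016 -0.305   0.139 ]
top module 0.63 [ 0.5572  0.0222 -0.0019]
top back_bar 0.69 [0.7087 0.0641 0.0006]
top side_bar 0.7 [0.7097 0.0631 0.0019]
top black_adapter 0.77 [0.7074 0.0658 0.0004]
top black_adapter 0.42 [ 0.5236 -0.3845  0.0684]
top screw_jar 0.74 [0.4286 0.077  0.0008]
top spanner 0.48 [ 0.3986 -0.3078  0.1385]
top spanner 0.43 [ 0.6947 -0.0585 -0.0016]
[ 0.4051 -0.1811  0.9948] None
[ 0.1575  0.0304 -0.9871]
None [[ 0.0005 -0.9653 -0.2612  0.0668]
 [ 1.      0.0003  0.0008  0.0009]
 [-0.0006 -0.2612  0.9653 -0.1417]
 [ 0.      0.      0.      1.    ]]
```

View pics/both.png

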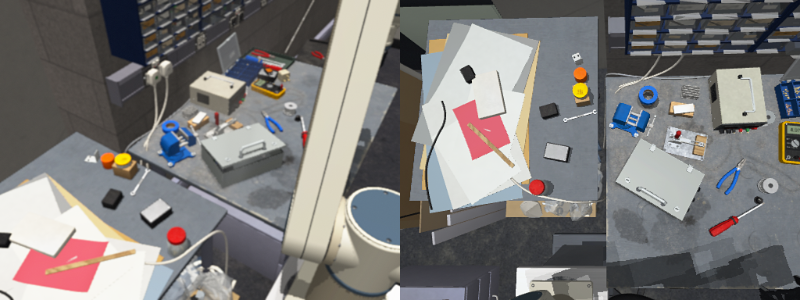

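The scene and top views show the grey box at lower left of the top image (about 660,180), with its handle at (655,190) and the door slightly ajar. The module (557,152), adapter (548,110), spanner (580,116) and red-lidded jar (537,187) are on the side table. The box yaw is about -32.5°, so I'm moving above the handle.

Request:
{"method": "send_rows", "body": {"steps": [[29.8,-22,0,0,0,0],[29.8,-22,0,0,0,0],[29.8,-22,0,0,0,0],[29.8,-22,0,0,0,0],[29.8,-22,0,0,0,0],[29.8,-22,0,0,0,0],[29.8,-22,0,0,0,0],[29.8,-22,0,0,0,0],[29.8,-22,0,0,0,0],[29.8,-22,0,0,0,0]], "grip": 0.0, "grip_force": 40}}

```text
time: 2.98
eef_pos: [0.4007, -0.3034, 0.2316]
tcp_rot: [0.99, 0.142, 0.0, 0.0]
force: [0.3, -0.6, -0.3]
finger_gap: 0.0427
finger_force: 0.0
```

Request:
{"method": "send_rows", "body": {"steps": [[0,0,0,0,0,-0.12],[0,0,0,0,0,-0.12],[0,0,0,0,0,-0.12],[0,0,0,0,0,-0.12],[0,0,0,0,0,-0.12],[0,0,0,0,0,-0.12],[0,0,0,0,0,0],[0,0,0,0,0,0]]}}

```text
time: 3.65
eef_pos: [0.3998, -0.305, 0.2314]
tcp_rot: [0.877, 0.48, 0.0, 0.0]
force: [-0.5, 0.9, -0.4]
finger_gap: 0.0428
finger_force: 0.0
```

```bash
cat >> h.py <<'E'
def rays(cam,pic,uv,s):
    uv=np.array(uv,float).reshape(-1,2); K=pic['camera_matrix']
    d=np.c_[(uv-[K[0][2],K[1][2]])/[K[0][0],K[1][1]],np.ones(len(uv))]
    o=world(cam,pic,[0,0,0],s); e=np.array([world(cam,pic,x,s) for x in d]); return o,e-o
def onplane(cam,pic,uv,z,s):
    o,d=rays(cam,pic,uv,s); return o+d*((z-o[2])/d[:,2])[:,None]
def rect(cam,name,z,pic,s):
    m=arm.outline_of(cam,name)[0]; k=m['mask'].astype(np.uint8)
    n,l,st,_=cv2.connectedComponentsWithStats(k); i=1+np.argmax(st[1:,4])
    v,u=np.nonzero(l==i); w=onplane(cam,pic,np.c_[u,v],z,s)[:,:2]
    r=cv2.minAreaRect((w*1000).astype(np.float32)); b=cv2.boxPoints(r)
    e=[b[1]-b[0],b[2]-b[1]]; L=max(e,key=np.linalg.norm)
    print(cam,name,round(m['p'],2),'ctr',np.round(r[0],1),'size',np.round(sorted(r[1]),1),'long heading',round(np.degrees(np.arctan2(L[1],L[0]))%180,2)); return w
E
python3 - <<'E'
from h import *
for c in ['wrist','top','scene']:
    s=arm.sense(); p,o=look(c,['door_handle','door_hinge','module'],c+'1.png')
    for n,z in [('door_handle',.14),('module',.029)]:
        try: rect(c,n,z,p,s)
        except Exception as e: print(n,e)
s=arm.sense(); print(R.from_quat(s['tcp_rot']).as_matrix()[:,1],s['qpos'])
E
```

```text
wrist door_handle 0.91 [ 0.3965 -0.3004  0.1411]
wrist door_hinge 0.89 [ 0.5252 -0.3772  0.0703]
wrist module 0.24 [ 0.4005 -0.2988  0.1372]
wrist door_handle 0.87 ctr [ 448.9 -324.1] size [139.8 210.9] long heading 59.16
module list index out of range
top door_handle 0.61 [ 0.4006 -0.3094  0.1397]
top module 0.65 [ 0.5533  0.021  -0.0025]
top door_handle 0.86 ctr [ 481.6 -274.6] size [110.4 162.2] long heading 148.49
top module 0.96 ctr [551.7  21.6] size [60.6 87.1] long heading 81.54
scene door_handle 0.72 [ 0.398  -0.3037  0.1417]
scene door_hinge 0.59 [ 0.5259 -0.3798  0.0709]
scene door_hinge 0.35 [ 0.4256  0.0783 -0.0036]
scene door_handle 0.91 ctr [ 430.  -284.3] size [150.  239.5] long heading 59.97
scene module 0.76 ctr [547.9  29.3] size [78.8 96.3] long heading 78.58
[ 8.44036832e-01 -5.36285210e-01  2.23257393e-05] [-6.75251228e-01  2.43799926e-01  1.89592215e+00  2.33694951e-05
  1.00185027e+00 -1.09234112e-01]
```

View pics/wrist1.png

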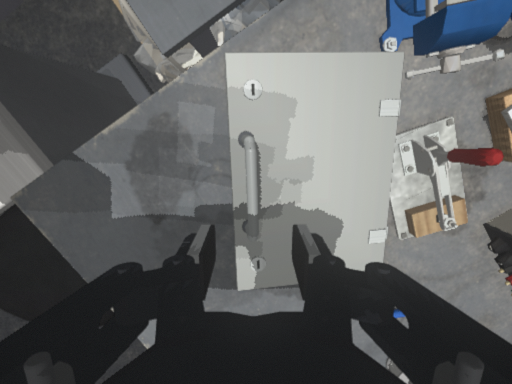

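Wrist view: the handle bar runs from (248,138) to (252,228), nearly vertical in the image. The fingers sit at about (205,245) and (305,245).

```bash
python3 - <<'E'
from h import *
s=arm.sense(); p=arm.camera('wrist')
# refine bar axis: bright/dark edges per row via gradient
w=onplane('wrist',p,[[249,142],[253,226],[251,184]],.140,s); print(w)
d=w[0]-w[1]; print(np.linalg.norm(d),np.degrees(np.arctan2(d[1],d[0])))
# door edges: hinge side corners (402,54),(386,270); handle-side (227,54),(236,290)
e=onplane('wrist',p,[[227,54],[236,290]],.106,s); d=e[0]-e[1]; print(e,np.linalg.norm(d),np.degrees(np.arctan2(d[1],d[0])))
e=onplane('wrist',p,[[403,54],[386,275]],.075,s); d=e[0]-e[1]; print(e,np.linalg.norm(d),np.degrees(np.arctan2(d[1],d[0])))
print(tooldelta(s,w[2]))
E
```

```text
[[ 0.42232902 -0.26521887  0.14      ]
 [ 0.38463558 -0.33083242  0.14      ]
 [ 0.40425888 -0.29667383  0.14      ]]
0.07566989313750232 60.123646036160075
[[ 0.44544596 -0.19201886  0.106     ]
 [ 0.319981   -0.39721444  0.106     ]] 0.24051337683466287 58.55668178786893
[[ 0.59380144 -0.27873666  0.075     ]
 [ 0.47343841 -0.49538198  0.075     ]] 0.2478355393046407 60.94448115886116
[ 9.4 -0.7 91.3]
```

Request:
{"method": "send_rows", "body": {"steps": [[6,0,27,0,0,-0.03],[0,0,27,0,0,0],[0,0,27,0,0,0],[0,0,27,0,0,0],[0,0,0,0,0,0],[0,0,0,0,0,0]]}}

```text
time: 5.1
eef_pos: [0.4023, -0.2993, 0.1226]
tcp_rot: [0.869, 0.495, -0.001, -0.002]
force: [-0.2, -0.8, 0.6]
finger_gap: 0.0428
finger_force: 0.0
```

Request:
{"method": "send_rows", "body": {"steps": [[0,0,0,0,0,0],[0,0,0,0,0,0],[0,0,0,0,0,0],[0,0,0,0,0,0],[0,0,0,0,0,0],[0,0,0,0,0,0]], "grip": 1.0, "grip_force": 40}}

```text
time: 5.6
eef_pos: [0.4015, -0.2991, 0.1243]
tcp_rot: [0.869, 0.495, -0.001, -0.001]
force: [-7.3, 3.0, 4.4]
finger_gap: 0.0085
finger_force: 39.0
```

Request:
{"method": "send_rows", "body": {"steps": [[0,5.5,-10,0,0,0],[0,5.7,-9.6,0,0,0],[0,6.7,-9.2,0,0,0],[0,7.1,-8.7,0,0,0],[0,7.9,-8.1,0,0,0],[0,8.3,-7.7,0,0,0],[0,9,-7,0,0,0],[0,9.2,-6.4,0,0,0]]}}

```text
time: 6.27
eef_pos: [0.447, -0.3262, 0.1915]
tcp_rot: [0.869, 0.495, -0.004, -0.008]
force: [-29.4, 15.7, 33.8]
finger_gap: 0.0081
finger_force: 42.8
```

Request:
{"method": "send_rows", "body": {"steps": [[0,-4.8,-1.7,0,0,0],[0,9.3,-6.4,0,0,0],[0,9.8,-5.7,0,0,0],[0,10.2,-5,0,0,0],[0,10.4,-4.3,0,0,0]]}}

```text
time: 6.68
eef_pos: [0.4827, -0.3474, 0.215]
tcp_rot: [0.869, 0.495, -0.001, -0.001]
force: [-10.8, 4.5, 11.4]
finger_gap: 0.0083
finger_force: 41.4
```

Request:
{"method": "send_rows", "body": {"steps": [[0,10.8,-3.6,0,0,0],[0,10.9,-2.8,0,0,0],[0,11.1,-2,0,0,0],[0,11.3,-1.3,0,0,0],[0,11.3,-0.4,0,0,0],[0,11.3,0.3,0,0,0]]}}

```text
time: 7.18
eef_pos: [0.5415, -0.3825, 0.2252]
tcp_rot: [0.869, 0.495, -0.0, 0.0]
force: [-4.8, 1.9, 4.8]
finger_gap: 0.0083
finger_force: 40.2
```

Request:
{"method": "send_rows", "body": {"steps": [[0,11.2,1.1,0,0,0],[0,11.2,1.9,0,0,0],[0,11,2.7,0,0,0],[0,10.8,3.4,0,0,0],[0,10.5,4.2,0,0,0],[0,10.2,4.9,0,0,0],[0,5,2.7,0,0,0],[0,0,0,0,0,0],[0,0,0,0,0,0]]}}

```text
time: 7.93
eef_pos: [0.6029, -0.4188, 0.202]
tcp_rot: [0.869, 0.495, 0.001, 0.002]
force: [3.1, -4.5, 0.4]
finger_gap: 0.0084
finger_force: 39.7
```

```bash
python3 - <<'E'
from h import *
look('scene',['door_handle','door_hinge','corner','back_bar','side_bar','terminals','control_box'],'scene2.png')
look('top',['door_handle','door_hinge','corner','back_bar','side_bar','terminals','control_box'],'top2.png')
a=cv2.imread('pics/scene2.png');b=cv2.imread('pics/top2.png')
cv2.imwrite('pics/both2.png',np.hstack([a[100:300,150:450],b[100:300,212:512]]))
E
```

```text
scene door_handle 0.56 [ 0.603  -0.421   0.2111]
scene door_hinge 0.88 [ 0.5247 -0.3794  0.0722]
scene corner 0.74 [ 0.4441 -0.4216  0.0177]
scene corner 0.64 [ 0.4856 -0.2656  0.0499]
scene back_bar 0.54 [ 0.4763 -0.3872  0.0107]
scene side_bar 0.4 [ 0.4114 -0.4091  0.0102]
scene terminals 0.57 [ 0.4878 -0.2682  0.0489]
scene control_box 0.57 [ 0.4522 -0.3351  0.0043]
scene control_box 0.55 [0.7137 0.0617 0.0015]
top door_hinge 0.69 [7.096e-01 6.250e-02 5.000e-04]
top terminals 0.66 [ 0.4872 -0.2675  0.0491]
top control_box 0.24 [0.4279 0.0773 0.003 ]
```

View pics/both2.png

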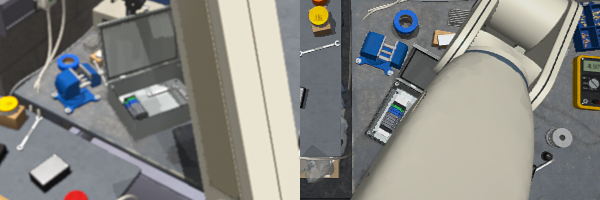

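The door stands at about 1.86 rad, past upright, with the gripper on the handle. Next I release the handle and lift.

Request:
{"method": "send_rows", "body": {"steps": [[0,0,0,0,0,0],[0,0.5,0,0,0,0],[0,0,-6,0,0,0],[0,0,-10,0,0,0],[0,0,-12,0,0,0],[0,0,-15,0,0,0],[0,0,-20,0,0,0],[0,0,-20,0,0,0]], "grip": 0.6}}

```text
time: 9.4
eef_pos: [0.602, -0.4179, 0.287]
tcp_rot: [0.869, 0.495, 0.0, 0.0]
force: [0.3, -0.4, 0.3]
finger_gap: 0.0169
finger_force: 0.0
```

Request:
{"method": "send_rows", "body": {"steps": [[29.5,-22.1,0,0,0,0],[29.5,-22.1,0,0,0,0],[29.5,-22.1,0,0,0,0],[29.5,-22.1,0,0,0,0],[29.5,-22.1,0,0,0,0],[29.5,-22.1,0,0,0,0],[29.5,-22.1,0,0,0,0],[29.5,-22.1,0,0,0,0],[29.5,-22.1,0,0,0,0],[29.5,-22.1,0,0,0,0]], "grip": -1}}

```text
time: 10.23
eef_pos: [0.5625, -0.0498, 0.2868]
tcp_rot: [0.869, 0.495, 0.001, 0.001]
force: [0.5, 0.1, 0.3]
finger_gap: 0.0855
finger_force: 0.0
```

Request:
{"method": "send_rows", "body": {"steps": [[29.5,-22.1,0,0,0,0],[29.5,-22.1,0,0,0,0],[0,0,25,0,0,-0.1],[0,0,25,0,0,-0.1],[0,0,25,0,0,-0.1],[0,0,25,0,0,-0.086],[0,0,0,0,0,0],[0,0,0,0,0,0]]}}

```text
time: 10.9
eef_pos: [0.5545, 0.0218, 0.1854]
tcp_rot: [0.759, 0.651, -0.0, -0.0]
force: [-0.5, -0.3, 0.7]
finger_gap: 0.0853
finger_force: 0.0
```

```bash
cat > m.py <<'E'
from h import *
for c in ['wrist','top','scene']:
    s=arm.sense(); p,o=look(c,['module','door_handle','corner','side_bar','back_bar'],c+'3.png')
    try: rect(c,'module',.030,p,s)
    except Exception as e: print(e)
s=arm.sense(); print(s['eef_pos'],R.from_quat(s['tcp_rot']).as_matrix()[:,1],s['qpos'])
E
python3 m.py
```

```text
wrist module 0.78 [5.564e-01 2.650e-02 1.000e-04]
wrist door_handle 0.24 [ 5.576e-01  2.260e-02 -5.000e-04]
wrist module 0.63 ctr [555.9  23.4] size [58.6 87.1] long heading 79.05
top module 0.7 [0.5552 0.023  0.0015]
top module 0.59 [0.7075 0.0638 0.003 ]
top door_handle 0.93 [ 0.6015 -0.4289  0.2136]
top corner 0.56 [ 0.4464 -0.422   0.017 ]
top corner 0.2 [ 0.6934 -0.0578 -0.0058]
top side_bar 0.52 [ 0.4187 -0.4089  0.0128]
top back_bar 0.44 [ 0.47   -0.3833  0.0122]
top module 0.66 ctr [551.7  21.3] size [61.  87.2] long heading 78.52
scene module 0.91 [ 0.5567  0.0222 -0.0053]
scene door_handle 0.81 [ 0.6    -0.4226  0.2141]
scene corner 0.68 [ 0.4425 -0.4246  0.0184]
scene corner 0.53 [ 0.487  -0.267   0.0491]
scene side_bar 0.59 [ 0.4129 -0.4089  0.0107]
scene back_bar 0.65 [ 0.476  -0.3861  0.0129]
scene back_bar 0.4 [0.7138 0.0607 0.0023]
scene module 0.84 ctr [545.6  30. ] size [76.8 92.1] long heading 75.75
[0.55474966 0.02176907 0.18496061] [ 9.88781391e-01 -1.49369822e-01 -1.27839279e-04] [ 1.77925035e-02  3.81568228e-01  1.82137927e+00 -1.74795381e-05
  9.38777198e-01  1.67733744e-01]
```

View pics/wrist3.png

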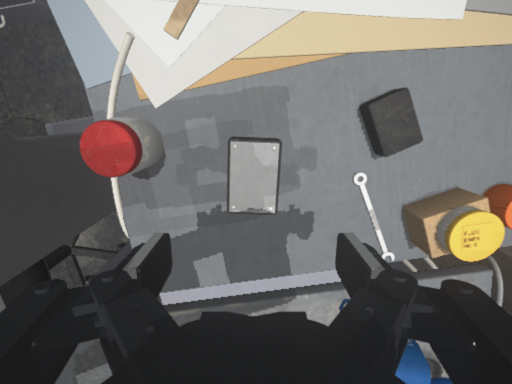

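The wrist view shows the module centred at (254,176) between the fingers, turned about 2°. The jar (111,148), adapter (391,122) and spanner are clear of the fingers. I'm descending.

Request:
{"method": "send_rows", "body": {"steps": [[2,1,20,0,0,0.037],[0,0,25,0,0,0],[0,0,25,0,0,0],[0,0,25,0,0,0],[0,0,25,0,0,0],[0,0,20,0,0,0],[0,0,20,0,0,0],[0,0,12,0,0,0],[0,0,8,0,0,0],[0,0,0,0,0,0]]}}

```text
time: 12.78
eef_pos: [0.5552, 0.0235, 0.0037]
tcp_rot: [0.77, 0.638, -0.001, -0.001]
force: [0.4, -0.6, -0.5]
finger_gap: 0.0853
finger_force: 0.0
```

Request:
{"method": "send_rows", "body": {"steps": [[0,0,0,0,0,0],[0,0,0,0,0,0],[0,0,0,0,0,0],[0,0,0,0,0,0],[0,0,0,0,0,0],[0,0,0,0,0,0],[0,0,0,0,0,0]], "grip": 1.0, "grip_force": 45}}

```text
time: 13.37
eef_pos: [0.5569, 0.0236, 0.0063]
tcp_rot: [0.77, 0.638, 0.001, 0.001]
force: [0.0, -0.4, 6.9]
finger_gap: 0.0572
finger_force: 49.6
```

Request:
{"method": "send_rows", "body": {"steps": [[0,0,-8,0,0,0],[0,0,-15,0,0,0],[0,0,-25,0,0,0],[0,0,-28,0,0,0],[0,0,-28,0,0,0],[0,0,-28,0,0,0],[0,0,-28,0,0,0],[0,0,-25,0,0,0],[0,0,-20,0,0,0],[0,0,0,0,0,0]]}}

```text
time: 14.2
eef_pos: [0.5583, 0.0236, 0.2148]
tcp_rot: [0.77, 0.638, 0.003, 0.002]
force: [1.4, 0.1, -2.3]
finger_gap: 0.057
finger_force: 49.0
```

Request:
{"method": "send_rows", "body": {"steps": [[-17,-2,0,0,0,0],[-34,-3.8,0,0,0,0],[-34,-3.8,0,0,0,0],[-34,-3.8,0,0,0,0],[-34,-3.8,0,0,0,0],[-34,-3.8,0,0,0,0],[-34,-3.8,0,0,0,0],[-34,-3.8,0,0,0,0],[-34,-3.8,0,0,0,0],[-34,-3.8,0,0,0,0]]}}

```text
time: 15.03
eef_pos: [0.4589, -0.2881, 0.209]
tcp_rot: [0.77, 0.638, -0.0, -0.001]
force: [0.9, -0.4, -1.5]
finger_gap: 0.0572
finger_force: 48.9
```

Request:
{"method": "send_rows", "body": {"steps": [[-34,-3.8,0,0,0,0],[-34,-3.8,0,0,0,0],[-34,-3.8,0,0,0,0],[-34,-3.8,0,0,0,0],[-34,-3.8,0,0,0,0.07],[-34,-3.8,0,0,0,0.07],[-17,-2,0,0,0,0.07],[0,0,0,0,0,0.07],[0,0,0,0,0,0.07],[0,0,0,0,0,0]]}}

```text
time: 15.87
eef_pos: [0.3895, -0.4977, 0.2085]
tcp_rot: [0.87, 0.493, -0.0, -0.001]
force: [0.4, 0.3, -2.6]
finger_gap: 0.0568
finger_force: 48.9
```

```bash
python3 - <<'E'
from h import *
s=arm.sense(); print(s)
for c in ['wrist','scene','top']:
  look(c,['corner','side_bar','back_bar','door_handle','control_box','terminals','door_hinge'],c+'4.png')
E
```

```text
{'time': 15.8667, 'qpos': array([-9.25588753e-01,  4.59560410e-01,  1.62971171e+00,  4.58107674e-05,
        1.05459760e+00, -3.85133479e-01]), 'dq': array([ 0.01575558, -0.00621685,  0.00273166,  0.00145265,  0.00288825,
       -0.12133796]), 'tau': array([-5.37369065e-01, -5.87216663e+01, -2.86994737e+01, -2.40237254e-02,
       -1.57456007e-02,  9.80042070e-01]), 'eef_pos': array([ 0.38948735, -0.49766614,  0.20846768]), 'tcp_rot': array([ 8.70213736e-01,  4.92673073e-01, -1.27894645e-04, -1.13150162e-03]), 'force': array([ 0.37036918,  0.3404515 , -2.6033468 ]), 'wrist_torque': array([-0.02779476,  0.03111107, -0.02252446]), 'finger_force': 48.897863030433655, 'finger_gap': 0.05684521184925224}
wrist corner 0.92 [ 0.4467 -0.4238  0.01  ]
wrist side_bar 0.58 [ 0.417  -0.4102  0.0102]
wrist back_bar 0.77 [ 0.4705 -0.3903  0.014 ]
wrist control_box 0.8 [ 0.4509 -0.3371  0.0017]
scene corner 0.78 [ 0.44   -0.4219  0.0187]
scene side_bar 0.59 [ 0.4132 -0.4084  0.0124]
scene back_bar 0.65 [ 0.479  -0.3892  0.0124]
scene back_bar 0.64 [0.7112 0.0625 0.0012]
scene door_handle 0.8 [ 0.5988 -0.4228  0.2131]
scene door_handle 0.18 [ 0.4896 -0.267   0.0496]
scene control_box 0.92 [ 0.4517 -0.3367  0.0077]
scene control_box 0.74 [ 0.6951 -0.0584  0.0017]
scene terminals 0.63 [ 0.4878 -0.2688  0.0478]
scene door_hinge 0.62 [ 0.5265 -0.3771  0.0717]
top corner 0.94 [ 0.4462 -0.4219  0.0164]
top side_bar 0.42 [ 0.4182 -0.4076  0.0117]
top back_bar 0.57 [ 0.47   -0.3859  0.0124]
top door_handle 0.76 [ 0.6022 -0.4275  0.2116]
top control_box 0.9 [ 0.4471 -0.3349  0.006 ]
top terminals 0.78 [ 0.4868 -0.2702  0.0496]
top door_hinge 0.86 [ 0.5244 -0.379   0.0708]
top door_hinge 0.38 [7.078e-01 6.420e-02 6.000e-04]
```

View pics/wrist4.png

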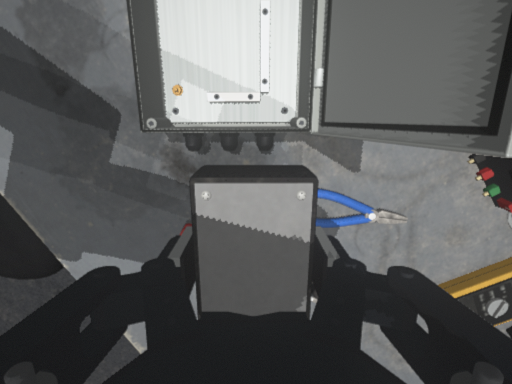

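The module is held level, lid up. The bars are visible at the top of the image: back bar from (265,8) to (265,93), side bar from (208,97) to (260,97), corner near (261,93). I'll zoom in for the edges.

```bash
python3 - <<'E'
import cv2
a=cv2.imread('pics/wrist4.png')[0:110,180:330]
a=cv2.resize(a,None,fx=5,fy=5,interpolation=cv2.INTER_CUBIC); cv2.imwrite('pics/crop4.png',a)
E
```

```text
(no output)
```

View pics/crop4.png

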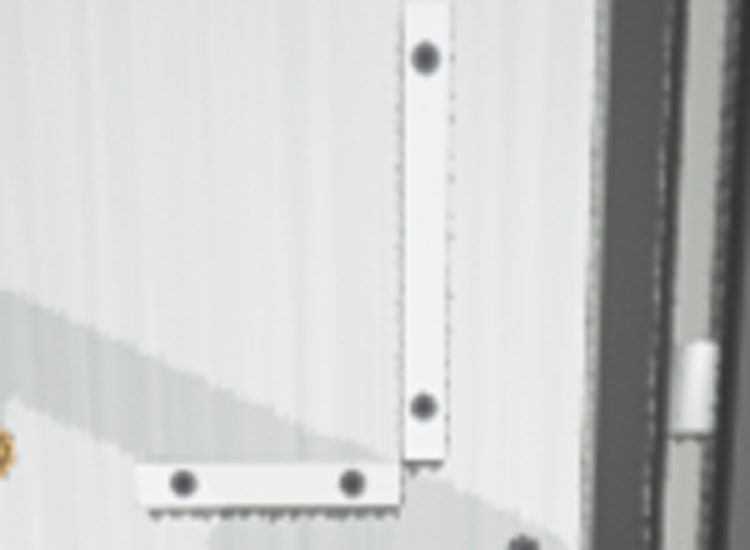

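The zoom shows the back bar's near edge from (261.2,1) to (260.8,92) and the side bar's left edge from (207.4,92.6) to (260,92.8).

```bash
cat > t.py <<'E'
from h import *
np.set_printoptions(suppress=True,precision=4)
s=arm.sense(); p=arm.camera('wrist')
w=onplane('wrist',p,[[261.2,1],[260.8,92],[207.4,92.6],[260,92.8],[265.2,11.6],[264.8,81.4],[216.6,96.8],[250.4,96.8]],.022,s)
hd=lambda a,b:np.degrees(np.arctan2(*(b-a)[1::-1]))
for i in (0,2,4,6): print(w[i],w[i+1],hd(w[i],w[i+1]),np.linalg.norm(w[i]-w[i+1]))
X=R.from_quat(s['tcp_rot']).as_matrix(); print('tool x heading',np.degrees(np.arctan2(X[1,0],X[0,0])),s['eef_pos'])
# module lid edges in hand: left & right, at tool z
for a,b in [([192,180],[198,300]),([318,180],[311.5,300])]:
  o,d=rays('wrist',p,[a,b],s); print('modedge',[tooldelta(s,x) for x in o+d*(((s['eef_pos'][2]+.0225)-o[2])/d[:,2])[:,None]])
yaw=np.radians(-30.8); c=(w[1]+w[3])/2; bx=np.array([np.cos(yaw),np.sin(yaw)]); by=np.array([-bx[1],bx[0]])
print('corner',c,'module ctr',c[:2]-.029*bx+.042*by)
E
python3 t.py
```

```text
[ 0.4923 -0.3456  0.022 ] [ 0.4465 -0.423   0.022 ] -120.59561478254038 0.08995846893459288
[ 0.3942 -0.3926  0.022 ] [ 0.4453 -0.4233  0.022 ] -30.939825744563496 0.05964431127300653
[ 0.491  -0.3562  0.022 ] [ 0.4561 -0.4156  0.022 ] -120.46140856587033 0.06895845755577956
[ 0.4007 -0.4018  0.022 ] [ 0.4337 -0.4214  0.022 ] -30.73476051184818 0.03847088856186533
tool x heading 59.231423117116044 [ 0.3904 -0.498   0.21  ]
modedge [array([ 38.8, -26.1, -22.5]), array([-23.2, -26.6, -22.5])]
modedge [array([ 38.8,  30. , -22.5]), array([-23.2,  30.6, -22.5])]
corner [ 0.4459 -0.4232  0.022 ] module ctr [ 0.4425 -0.3722]
```

Request:
{"method": "send_rows", "body": {"steps": [[25,-5,0,0,0,0],[30,-6.2,0,0,0,0],[30,-6.2,0,0,0,0],[30,-6.2,0,0,0,0],[29.7,-6.1,0,0,0,0],[0,0,20,0,0,0],[0,0,30,0,0,0],[0,0,30,0,0,0],[0,0,25,0,0,0],[0,0,15,0,0,0]]}}

```text
time: 17.95
eef_pos: [0.438, -0.3574, 0.0875]
tcp_rot: [0.869, 0.494, -0.001, -0.001]
force: [-0.3, 0.2, -2.1]
finger_gap: 0.0569
finger_force: 48.8
```

Request:
{"method": "send_rows", "body": {"steps": [[0,0,20,0,0,0],[0,0,18,0,0,0],[0,0,14,0,0,0],[0,0,0,0,0,0],[0,0,0,0,0,0]]}}

```text
time: 18.37
eef_pos: [0.4387, -0.3582, 0.0376]
tcp_rot: [0.869, 0.494, -0.0, -0.001]
force: [0.4, -0.1, -2.1]
finger_gap: 0.0569
finger_force: 49.0
```

Lowering to contact in small steps (contact expected at TCP z of about 0.021).

Request:
{"method": "send_rows", "body": {"steps": [[0,0,5,0,0,0],[0,0,4,0,0,0],[0,0,2,0,0,0],[0,0,2,0,0,0],[0,0,1,0,0,0],[0,0,0,0,0,0]]}}

```text
time: 18.87
eef_pos: [0.4389, -0.3584, 0.024]
tcp_rot: [0.869, 0.494, -0.0, -0.0]
force: [-0.5, 1.0, -1.5]
finger_gap: 0.057
finger_force: 49.1
```

Request:
{"method": "send_rows", "body": {"steps": [[0,0,1,0,0,0],[0,0,1,0,0,0],[0,0,0,0,0,0]]}}

```text
time: 19.12
eef_pos: [0.4389, -0.3584, 0.0219]
tcp_rot: [0.869, 0.494, -0.0, -0.0]
force: [-0.1, -0.4, -2.4]
finger_gap: 0.0576
finger_force: 49.1
```

Request:
{"method": "send_rows", "body": {"steps": [[0,0,1,0,0,0],[0,0,0,0,0,0]]}}

```text
time: 19.28
eef_pos: [0.4391, -0.3585, 0.0213]
tcp_rot: [0.869, 0.494, 0.0, 0.0]
force: [-0.5, 1.1, 1.5]
finger_gap: 0.0572
finger_force: 49.6
```

Request:
{"method": "send_rows", "body": {"steps": [[0,0,1,0,0,0],[0,0,0,0,0,0]]}}

```text
time: 19.45
eef_pos: [0.4391, -0.3585, 0.0213]
tcp_rot: [0.869, 0.494, 0.0, 0.0]
force: [-3.6, 3.4, 13.5]
finger_gap: 0.0573
finger_force: 50.8
```

Request:
{"method": "send_rows", "body": {"steps": [[0,0,-0.8,0,0,0],[0,2,0,0,0,0],[0,2,0,0,0,0],[0,2,0,0,0,0],[0,1,0,0,0,0],[0,0,0,0,0,0]]}}

```text
time: 19.95
eef_pos: [0.4446, -0.3617, 0.0213]
tcp_rot: [0.869, 0.494, -0.0, -0.001]
force: [-4.5, 2.9, 9.2]
finger_gap: 0.0571
finger_force: 50.4
```

Request:
{"method": "send_rows", "body": {"steps": [[0,1,0,0,0,0],[0,1,0,0,0,0],[0,0,0,0,0,0]]}}

```text
time: 20.2
eef_pos: [0.4451, -0.362, 0.0213]
tcp_rot: [0.869, 0.494, -0.001, -0.002]
force: [-8.7, 4.9, 14.6]
finger_gap: 0.0574
finger_force: 51.0
```

Request:
{"method": "send_rows", "body": {"steps": [[0,0,-0.8,0,0,0],[0,0,0,0,0,0]]}}

```text
time: 20.37
eef_pos: [0.4451, -0.362, 0.0214]
tcp_rot: [0.869, 0.494, -0.001, -0.002]
force: [-5.9, 2.6, 5.2]
finger_gap: 0.0574
finger_force: 50.2
```

```bash
cat > f.py <<'E'
from h import *
s=arm.sense(); r=R.from_quat(s['tcp_rot']); print('F tool',r.inv().apply(s['force']).round(2),'M tool',r.inv().apply(s['wrist_torque']).round(3),s['eef_pos'].round(4),(r.as_matrix()[:,0]).round(4),(r.as_matrix()[:,2]).round(4))
E
python3 f.py
```

```text
F tool [-0.84 -6.44 -5.17] M tool [ 0.947 -0.163  0.093] [ 0.4451 -0.362   0.0214] [5.117e-01 8.592e-01 4.000e-04] [-0.0031  0.0023 -1.    ]
```

Request:
{"method": "send_rows", "body": {"steps": [[-2,0,0,0,0,0],[-2,0,0,0,0,0],[-2,0,0,0,0,0],[-1,0,0,0,0,0],[0,0,0,0,0,0]]}}

```text
time: 20.78
eef_pos: [0.442, -0.3671, 0.0214]
tcp_rot: [0.869, 0.494, -0.0, -0.002]
force: [-2.1, 8.8, 7.0]
finger_gap: 0.0573
finger_force: 50.3
```

```bash
python3 f.py
```

```text
F tool [ 6.54 -6.37 -6.97] M tool [ 0.825  0.842 -0.022] [ 0.442  -0.3671  0.0214] [0.5118 0.8591 0.0016] [-0.0027  0.0035 -1.    ]
```

Request:
{"method": "send_rows", "body": {"steps": [[-1,0,0,0,0,0],[-1,0,0,0,0,0],[-1,0,0,0,0,0],[0,0,0,0,0,0]]}}

```text
time: 21.12
eef_pos: [0.441, -0.3688, 0.0214]
tcp_rot: [0.869, 0.494, 0.0, -0.003]
force: [1.9, 12.7, 7.5]
finger_gap: 0.057
finger_force: 50.3
```

```bash
python3 f.py
```

```text
F tool [11.92 -4.86 -7.44] M tool [ 7.860e-01  1.867e+00 -1.000e-03] [ 0.441  -0.3688  0.0214] [0.5119 0.859  0.0028] [-0.0023  0.0047 -1.    ]
```

Request:
{"method": "send_rows", "body": {"steps": [[0,0,-0.5,0,0,0],[0,0,0,0,0,0]]}}

```text
time: 21.28
eef_pos: [0.441, -0.3688, 0.0216]
tcp_rot: [0.869, 0.494, 0.0, -0.002]
force: [2.0, 11.9, 2.8]
finger_gap: 0.0569
finger_force: 49.8
```

```bash
python3 f.py
```

```text
F tool [11.26 -4.36 -2.73] M tool [0.592 1.781 0.003] [ 0.441  -0.3688  0.0216] [0.512  0.859  0.0026] [-0.0023  0.0044 -1.    ]
```

Request:
{"method": "send_rows", "body": {"steps": [[0,1,0,0,0,0],[0,0,0,0,0,0]]}}

```text
time: 21.45
eef_pos: [0.441, -0.3688, 0.0215]
tcp_rot: [0.869, 0.494, -0.0, -0.003]
force: [-2.2, 14.4, 6.6]
finger_gap: 0.057
finger_force: 50.2
```

```bash
python3 f.py; python3 - <<'E'
from h import *
s=arm.sense()
p=arm.camera('wrist'); cv2.imwrite('pics/wrist5.png',p['pixels'])
q=arm.camera('scene'); cv2.imwrite('pics/scene5.png',q['pixels'])
# bar/plate points predicted in wrist image for comparison
b=cv2.resize(q['pixels'][170:260,240:360],(480,360),interpolation=cv2.INTER_CUBIC)
a=cv2.resize(p['pixels'],(480,360)); cv2.imwrite('pics/c5.png',np.hstack([a[:, 80:400],b]))
E
```

```text
F tool [11.26 -9.35 -6.5 ] M tool [0.979 1.708 0.052] [ 0.441  -0.3688  0.0215] [0.5119 0.859  0.0028] [-0.0041  0.0057 -1.    ]
```

View pics/c5.png

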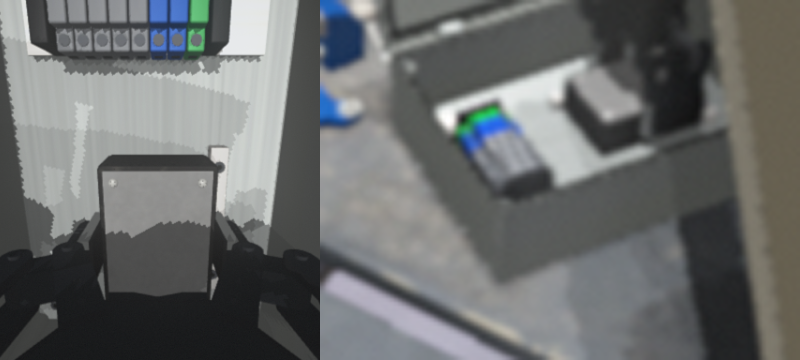

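The wrist view shows the module lid up beside the back bar's protruding end (about (217,155) in the left panel). I'll zoom in there to check the gap.

```bash
python3 - <<'E'
import cv2
a=cv2.imread('pics/wrist5.png')[140:215,240:340]
cv2.imwrite('pics/z5.png',cv2.resize(a,None,fx=7,fy=7,interpolation=cv2.INTER_CUBIC))
E
```

```text
(no output)
```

View pics/z5.png

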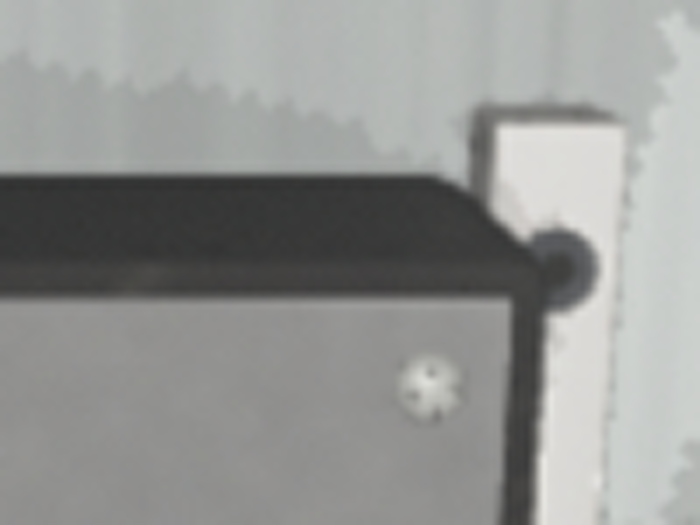

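```bash
python3 - <<'E'
from h import *
s=arm.sense(); p=arm.camera('wrist'); print(s['time'])
f=lambda u,v,z: tooldelta(s,onplane('wrist',p,[[240+u/7,140+v/7]],z,s)[0])
print('mod bottom corner',f(432,178,.012),'mod top corner',f(540,265,.043),f(540,265,.044))
print('bar top near edge',f(495,122,.022),f(508,215,.022),'bar bottom',f(475,122,.012),f(478,180,.012))
print('bar top far',f(625,122,.022))
E
python3 f.py
```

```text
21.55
mod bottom corner [39.9 28.2  9.4] mod top corner [ 39.6  29.8 -21.6] [ 39.8  29.5 -22.6]
bar top near edge [45.8 30.8 -0.6] [38.8 32.2 -0.6] bar bottom [44.3 31.4  9.4] [39.7 31.8  9.4]
bar top far [45.8 40.4 -0.6]
F tool [11.37 -6.64 -6.73] M tool [1.002 1.682 0.008] [ 0.441  -0.3688  0.0215] [0.5119 0.859  0.0028] [-0.0039  0.0056 -1.    ]
```

```bash
python3 - <<'E'
from h import *
s=arm.sense(); p=arm.camera('wrist'); g=cv2.cvtColor(p['pixels'],cv2.COLOR_BGR2GRAY)
for v in (163,165,166,167,169,172,175,178): 
    r=g[v]; d=np.nonzero(r[185:335]<95)[0]+185; print(v,d.min() if len(d) else None,d.max() if len(d) else None, r[192:206:1].tolist() if v in(167,) else '', r[296:330:2].tolist())
E
```

```text
163 None None  [168, 169, 168, 171, 184, 167, 103, 152, 221, 220, 219, 220, 219, 219, 219, 218, 212]
165 205 301  [72, 71, 71, 95, 150, 155, 104, 162, 218, 220, 220, 220, 219, 219, 218, 218, 213]
166 202 304  [54, 56, 56, 59, 76, 138, 104, 164, 206, 220, 220, 219, 219, 218, 219, 218, 209]
167 201 307 [164, 163, 163, 163, 164, 165, 161, 141, 95, 60, 56, 55, 54, 55] [58, 58, 57, 58, 58, 87, 100, 165, 201, 219, 219, 219, 218, 218, 218, 217, 204]
169 199 308  [57, 58, 61, 59, 60, 57, 67, 168, 202, 208, 220, 218, 219, 218, 219, 217, 201]
172 196 311  [57, 58, 58, 62, 62, 63, 60, 61, 134, 202, 187, 173, 164, 206, 220, 217, 191]
175 192 322  [56, 58, 59, 61, 60, 61, 60, 61, 61, 68, 87, 89, 88, 92, 139, 219, 199]
178 190 322  [65, 67, 67, 68, 68, 69, 69, 70, 69, 69, 65, 64, 65, 88, 108, 218, 192]
```

Request:
{"method": "send_rows", "body": {"steps": [[3,0,-0.6,0,0,0],[0,0,0,0,0,0]]}}

```text
time: 21.82
eef_pos: [0.4419, -0.3673, 0.0217]
tcp_rot: [0.869, 0.494, -0.001, -0.003]
force: [-5.7, 5.6, 0.5]
finger_gap: 0.0568
finger_force: 49.6
```

```bash
python3 f.py
```

```text
F tool [ 1.95 -7.74 -0.47] M tool [1.043 0.341 0.063] [ 0.4419 -0.3673  0.0217] [0.5114 0.8593 0.0011] [-0.0047  0.0041 -1.    ]
```

Request:
{"method": "send_rows", "body": {"steps": [[0,1,0,0,0,0],[0,0,0,0,0,0]]}}

```text
time: 21.98
eef_pos: [0.4419, -0.3673, 0.0216]
tcp_rot: [0.869, 0.494, -0.001, -0.004]
force: [-6.3, 6.7, 2.9]
finger_gap: 0.0569
finger_force: 49.8
```

```bash
python3 f.py
```

```text
F tool [ 2.53 -8.87 -2.83] M tool [1.493 0.322 0.047] [ 0.4419 -0.3673  0.0216] [0.5116 0.8592 0.0016] [-0.0064  0.0056 -1.    ]
```

```bash
python3 - <<'E'
from h import *
s=arm.sense(); p=arm.camera('wrist'); cv2.imwrite('pics/wrist6.png',p['pixels']); print(p['camera_matrix'].round(1).tolist(), R.from_matrix(p['T_tool_cam'][:3,:3]).as_rotvec())
g=cv2.cvtColor(p['pixels'],cv2.COLOR_BGR2GRAY)
rows={}
for v in range(160,200,2):
    d=np.nonzero(g[v][185:325]<80)[0]+185
    if len(d): print(v,d.min(),[int(x) for x in d if x>290][-1:], end='; ')
print()
# project the model of module (58x84x32, corner seated, centred at tool y=c) into image
T=p['T_tool_cam']; K=p['camera_matrix']
def proj(q):
    c=(np.array(q)/1000-T[:3,3])@T[:3,:3]; u=K@(c/c[2]); return u[:2].round(1)
for c in (0,):
  for y in (-29,29):
    for z in (9.6,-22.4): print('mod',y,z,proj([42,y+c,z]))
for y in (29,32,39,42):
    print('bar',y,'top',proj([48,y,-.4]),proj([42,y,-.4]),'bot',proj([48,y,9.6]))
E
```

```text
[[274.5, 0.0, 253.3], [0.0, 274.5, 191.2], [0.0, 0.0, 1.0]] [-0.20861075 -0.20716341  1.56036241]
166 203 [303]; 168 200 [307]; 170 198 [308]; 172 196 [310]; 174 194 [312]; 176 192 [314]; 178 191 [317]; 180 190 [320]; 182 190 [321]; 184 190 [319]; 186 190 [317]; 188 190 [316]; 190 190 [316]; 192 190 [316]; 194 190 [316]; 196 190 [316]; 198 191 [315]; 
mod -29 9.6 [198.8 161.5]
mod -29 -22.4 [185.  172.9]
mod 29 9.6 [303.3 161.6]
mod 29 -22.4 [316.1 173. ]
bar 29 top [307.3 153. ] [306.7 164.6] bot [303.9 150.7]
bar 32 top [313.2 153. ] [312.5 164.6] bot [309.3 150.7]
bar 39 top [326.8 153. ] [326.  164.6] bot [322.1 150.7]
bar 42 top [332.6 153. ] [331.7 164.6] bot [327.5 150.7]
```

```bash
python3 - <<'E'
import cv2
a=cv2.imread('pics/wrist6.png')[140:215,185:335]
cv2.imwrite('pics/z6.png',cv2.resize(a,None,fx=5.3,fy=5.3,interpolation=cv2.INTER_CUBIC))
E
```

```text
(no output)
```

View pics/z6.png

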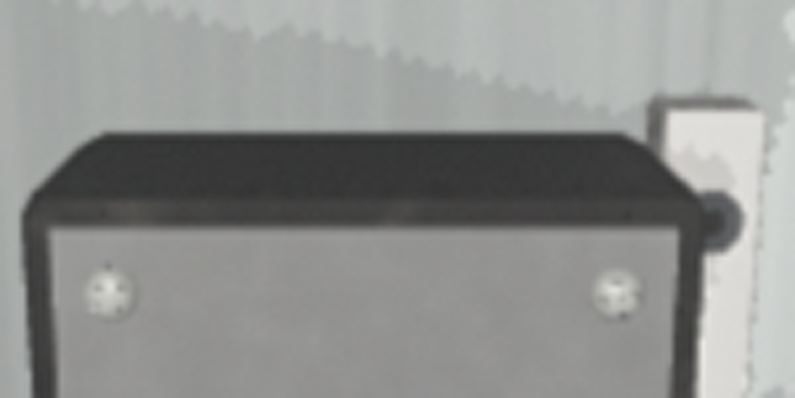

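The zoom shows the module's rounded corner closing against the back bar's near face. It didn't move under 8 N with almost no load on the plate, so the contact is real. I'm seating it against the side bar again and taking out the small tilt.

Request:
{"method": "send_rows", "body": {"steps": [[-1,0,0,-0.006,0,0],[-1,0,0,0,-0.003,0],[-0.7,0,0,0,0,0],[0,0,0,0,0,0],[0,0,0,0,0,0]]}}

```text
time: 22.45
eef_pos: [0.441, -0.3688, 0.0214]
tcp_rot: [0.869, 0.494, -0.001, -0.001]
force: [-2.3, 11.3, 0.4]
finger_gap: 0.0571
finger_force: 49.6
```

```bash
python3 f.py
```

```text
F tool [ 8.49 -7.76 -0.42] M tool [1.324 1.355 0.038] [ 0.441  -0.3688  0.0214] [ 5.119e-01  8.590e-01 -3.000e-04] [-2.1e-03  9.0e-04 -1.0e+00]
```

Request:
{"method": "send_rows", "body": {"steps": [[-0.8,0.8,0.3,-0.002,-0.001,0],[0,0,0,0,0,0],[0,0,0,0,0,0],[0,0,0,0,0,0],[0,0,0,0,0,0],[0,0,0,0,0,0]]}}

```text
time: 22.95
eef_pos: [0.441, -0.3689, 0.0214]
tcp_rot: [0.869, 0.494, -0.001, -0.001]
force: [-2.3, 16.5, 6.9]
finger_gap: 0.0572
finger_force: 50.3
```

```bash
python3 f.py; python3 - <<'E'
from h import *
look('scene',['door_handle','door_hinge','screw_jar','spanner','black_adapter','module'])
E
```

```text
F tool [ 13.05 -10.41  -6.85] M tool [1.752 1.936 0.07 ] [ 0.441  -0.3689  0.0214] [ 5.12e-01  8.59e-01 -4.00e-04] [-1.8e-03  6.0e-04 -1.0e+00]
scene door_handle 0.83 [ 0.5966 -0.422   0.2115]
scene door_hinge 0.95 [ 0.5289 -0.3777  0.0732]
scene screw_jar 0.67 [ 0.428   0.081  -0.0045]
scene screw_jar 0.39 [ 0.6913 -0.0628 -0.0019]
scene spanner 0.43 [ 0.6923 -0.0601 -0.0014]
scene black_adapter 0.78 [0.7131 0.0625 0.0025]
scene module 0.68 [ 0.4429 -0.3721  0.0156]
```

Forces are steady at about 13 N on the side bar and 10 N on the back bar. The door is open past upright and the other items haven't moved, so I'm handing in.

```bash
python3 -c "
from rig import arm
print(arm.finish_job())"
```

```text
the job is handed in; nothing more can be done
None
```

I handed the job in with the door open past upright (about 1.86 rad) and the module lid up in the corner, held at about 10 N against the back bar and 13 N against the side bar. Contact with the bars was judged from force readings and zoomed wrist-camera images, since the camera could not see the side bar under the module.

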